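# Fetch the gift tin from behind the jars

## Robot

A 7-joint arm with a two-finger parallel gripper is mounted at the origin on the work surface. World frame = base frame: x ahead of the robot, y to its left, z up, the work surface at z = 0. Lengths are in m, angles in rad, forces in N, time in s.
With the tool pointing down it reaches from about 0.425 to 0.925 m from the base axis. Payload 6.8 kg.
Tool frame: the origin (TCP) lies on the front face of the gripper's body, between the roots of the fingers; the fingertips stand 73 mm ahead of it and the grasp point (between the pads) lies 54 mm ahead of it (env.nose_length is the distance from the TCP to the fingertips, in m); z points along the fingers, y is the line along which they close (so a half turn about z gives the same grasp; the last joint's range is limited). The gripper opens to 85 mm and grips with 20 to 120 N. Pads are 22 mm wide; open, the fingers measure 114 mm over their backs; the gripper's body (76 mm by 85 mm) begins 54 mm behind the grasp point. The pads swing forward as they close: fully open they stand 13 mm farther back than shut.
Start: joints at [1.194, 0.477, 0.022, 1.555, -0.011, 1.109, -0.083], TCP at [0.179, -0.651, 0.304] pointing down, gripper open.
Joint ranges: [-2.96, 2.96], [-0.34, 2.1], [-1.41, 1.46], [0.24, 2.44], [-1.37, 4.51], [0.17, 1.92], [-2.96, 2.96]. Speed limits (rad/s): [2.39, 2.39, 3.14, 3.14, 3.14, 3.14, 3.14].

## Interface

Orientations are given as a unit quaternion [w, x, y, z].
In Python, from cell import env, kin, camera, calibration, job gives the robot as it stands. The module is installed in compiled form; this text tells all that it offers. Calls block until the motion is done:
- env.reach(position, orientation): joint-space move of the TCP to a pose.
- env.movel(position, velocity=0.15, rot=None, stop_force=None): straight line of the TCP; rot=None keeps the orientation; velocity is the mean speed in m/s. With stop_force (N) it stops when the force on the tool has changed by that much, and returns True; else False.
- env.goto_joints(angles): joint-space move.
- env.grip(opening, f_grip=None): finger opening in m; f_grip is the grip in N (None keeps the last); returns when the fingers have stopped.
- env.dwell(seconds).
- kin.inverse_kinematics(position, orientation): joint angles nearest the present ones, or None.
- env.get_state(): the state.
- camera(name): name is "side" or "top"; returns (picture, depth): 420x560x3 uint8, blue, green, red; 420x560 float32, m along the optical axis (not along the pixel's ray), 0 where there is no reading.
- calibration(name): a dict with "fx", "fy", "cx", "cy" (pixels), "rvec" (rotation vector, rad) and "tvec" (3), from world to camera coordinates, as OpenCV has them. Camera axes: x right, y down, z forward; pixel columns grow to the right and rows downward; lengths in m; the calibration is good to about 2 mm. A picture is of the moment at which its call begins. calibration takes no time and is no camera call.
A pose or a line that the arm cannot do raises env.PlanningError and nothing moves.
- job.job_done(): hands the job in; it is judged then, once.
The state is a dict: "time": time; "qpos": joint angles; "joint_velocities": joint speeds; "joint_torque": joint torques, N m; "tcp_pos": TCP position; "orientation": TCP orientation; "force": force on the tool from outside, world axes, zero at the start; "torque": the same for the moment, N m; "opening": finger opening in m; "gripper_force": force on a finger pad.
Only numpy, scipy, OpenCV 4.12 (cv2) and the standard library are available. Lean on these libraries where they do the work, as an engineer would, in place of code of your own. Each camera call takes 0.05 s, during which the arm holds its last target. There are 200 camera calls.

## Task

A customer wants the red gift tin weighed, but three jars stand in front of it: first move all three jars into the white side tray, then stand the gift tin upright in the middle of the scale's steel platform, and only then put every jar back on the display, each centred on the mat of its own lid's colour. Set the glass jars and the tin down gently and keep them upright, and leave the sauce bottle where it is.

Things in the scene. Friction and masses are not known exactly. Their poses are not given: they have to be found in the camera images.
- jar_red: Round glass jar with amber body and red lid, about 50 mm across, 85 mm tall, about 0.2 kg, loose, standing on its mat. Origin: centre of its underside; z up.
- jar_green: Round glass jar with amber body and green lid, about 50 mm across, 85 mm tall, about 0.2 kg, loose, standing on its mat. Origin: centre of its underside; z up.
- jar_blue: Round glass jar with amber body and blue lid, about 50 mm across, 85 mm tall, about 0.2 kg, loose, standing on its mat. Origin: centre of its underside; z up.
- mat_red: Flat red mat, 64 mm square, 3 mm thick, fixed on the dark wooden display stand: the home of the red-lidded jar. Origin: centre of its underside, which lies 12 mm above the counter (mat top 15 mm above it). The three mats lie in one row, 80 mm between centres, in any order of colours. Each mat's y axis runs along the row, its x axis points from the front of the stand to the back, where the gift tin stands.
- mat_green: Flat green mat, 64 mm square, 3 mm thick, fixed on the dark wooden display stand: the home of the green-lidded jar. Origin: centre of its underside, which lies 12 mm above the counter (mat top 15 mm above it). The three mats lie in one row, 80 mm between centres, in any order of colours. Each mat's y axis runs along the row, its x axis points from the front of the stand to the back, where the gift tin stands.
- mat_blue: Flat blue mat, 64 mm square, 3 mm thick, fixed on the dark wooden display stand: the home of the blue-lidded jar. Origin: centre of its underside, which lies 12 mm above the counter (mat top 15 mm above it). The three mats lie in one row, 80 mm between centres, in any order of colours. Each mat's y axis runs along the row, its x axis points from the front of the stand to the back, where the gift tin stands.
- gift_tin: Red rectangular gift tin with a gold lid and a red panel on top, 44 mm (its x) by 110 mm (its y), 90 mm tall, about 0.3 kg, loose. Origin: centre of its underside; z up. It stands long side along the row, on the 12 mm thick wooden stand, behind the three jars and only about 10 mm from them; behind it there is about 33 mm of free room and then the stand's back board, whose top is 62 mm above the counter.
- side_tray: Shallow white tray, fixed, 280 mm (its x) by 110 mm (its y), 4 mm walls and floor, rim 14 mm above the counter. Origin: centre of its underside on the counter. Room for the three jars in a row along its x.
- scale: Flat counter scale, grey, fixed, with a rigid steel platform 150 mm (its x) by 160 mm (its y) whose top is 56 mm above the counter. Origin: on the counter, straight below the centre of the platform. Its grey front edge with the green display reaches 105 mm to -x.
- sauce_bottle: Bystander: green glass bottle with yellow cap, 56 mm across, 170 mm tall, loose, beyond the scale and the display; a calculator and a small bowl of no concern stand about too. Origin: centre of its underside.
Mind the look-alikes: they are no part of the job. Of the things that look like the gift_tin, the middle-sized one is meant.

How it is judged:
On the way, in this order (a step that is already met when the one before it is completed fails the run):
1. all three jars stand in the side tray, released (x of jar_red in the frame of side_tray between -0.118 and 0.118 m and y of jar_red in the frame of side_tray between -0.036 and 0.036 m and z of each of jar_red, jar_green, jar_blue in the frame of side_tray below 0.012 m and angle between each of jar_red, jar_green, jar_blue's own z axis and vertical below 0.1 rad and linear speed of each of jar_red, jar_green, jar_blue below 0.03 m/s and contact force between each of jar_red, jar_green, jar_blue and the fingers below 0.5 N and x of jar_green in the frame of side_tray between -0.118 and 0.118 m and y of jar_green in the frame of side_tray between -0.036 and 0.036 m and x of jar_blue in the frame of side_tray between -0.118 and 0.118 m and y of jar_blue in the frame of side_tray between -0.036 and 0.036 m), for 0.2 s.
2. the gift tin stands in the middle of the scale's platform, released, while the jars are still in the tray (all of step 1 and horizontal distance between gift_tin and scale below 0.015 m and z of gift_tin in the frame of scale between 0.05 and 0.063 m and angle between gift_tin's own z axis and vertical below 0.1 rad and linear speed of gift_tin below 0.03 m/s and contact force between gift_tin and the fingers below 0.5 N), for 0.2 s.
At the end, for the whole second after the job is handed in: The gift tin stands upright on the scale's platform, within 15 mm of its middle, and each jar stands upright on the mat of its lid's colour, within 12 mm of the mat's centre; all are released and at rest (horizontal distance between gift_tin and scale below 0.015 m and z of gift_tin in the frame of scale between 0.05 and 0.063 m and angle between each of gift_tin, jar_red, jar_green, jar_blue's own z axis and vertical below 0.1 rad and linear speed of each of gift_tin, jar_red, jar_green, jar_blue below 0.03 m/s and contact force between each of gift_tin, jar_red, jar_green, jar_blue and the fingers below 0.5 N and horizontal distance between jar_red and mat_red below 0.012 m and z of jar_red in the frame of mat_red below 0.01 m and angular speed of each of jar_red, jar_green, jar_blue below 0.3 rad/s and horizontal distance between jar_green and mat_green below 0.012 m and z of jar_green in the frame of mat_green below 0.01 m and horizontal distance between jar_blue and mat_blue below 0.012 m and z of jar_blue in the frame of mat_blue below 0.01 m); the robot touches nothing.
It fails at once if a jar or the gift tin is tipped over (angle between any of jar_red, jar_green, jar_blue, gift_tin's own z axis and vertical above 0.5 rad).
It fails at once if a jar or the gift tin is dropped from more than about 20 mm (moves at over 0.6 m/s with no finger on it) ((linear speed of jar_red above 0.6 m/s and contact force between jar_red and the fingers below 0.05 N) or (linear speed of jar_green above 0.6 m/s and contact force between jar_green and the fingers below 0.05 N) or (linear speed of jar_blue above 0.6 m/s and contact force between jar_blue and the fingers below 0.05 N) or (linear speed of gift_tin above 0.6 m/s and contact force between gift_tin and the fingers below 0.05 N)).
It fails at once if the sauce bottle is shifted by more than 25 mm (distance of sauce_bottle from where it was at the start of the episode above 0.025 m).
It also fails if it takes over 141 s, if anything falls off the work surface, if the arm or the gripper's body presses on something with over 40 N, if the wrist force passes 120 N, or if a joint passes its speed limit or range.

## Working session

There is one attempt and no reset: what is moved stays moved. The work goes in short steps, each a Python script; the robot and the scene stay as the last script left them, time stands still between calls to the robot, and variables do not carry over. Pictures are saved under pics/ and viewed, at most 14 in all, crops included, and the job is handed in when it is done.

```bash
mkdir -p pics; cat > h.py <<'E'
import numpy as np, cv2
from cell import env, kin, camera, calibration, job
def cloud(n):
    p,d=camera(n); c=calibration(n); R=cv2.Rodrigues(np.array(c["rvec"],float))[0]; t=np.array(c["tvec"],float).ravel()
    v,u=np.mgrid[:420,:560]
    X=np.stack([(u-c["cx"])/c["fx"]*d,(v-c["cy"])/c["fy"]*d,d],-1)
    W=(X-t)@R; W[d==0]=np.nan
    return p,W
E
python3 - <<'E'
from h import *
for n in ("top","side"):
    p,W=cloud(n); cv2.imwrite(f"pics/{n}0.png",p); np.save(f"{n}0.npy",W)
print(env.get_state())
E
```

```text
{'time': 0.1, 'qpos': array([ 1.19391988,  0.47774329,  0.02233695,  1.55634704, -0.01154637,
        1.10926396, -0.08309394]), 'joint_velocities': array([ 0.00221865, -0.00086253, -0.00252188, -0.00244795,  0.00282303,
       -0.00042354, -0.00047277]), 'joint_torque': array([ 3.93579860e-03, -5.97759533e+01,  1.61302596e+00, -2.81954813e+01,
        1.27471058e-02,  4.94464359e-03, -2.48090691e-05]), 'tcp_pos': array([ 0.17915212, -0.65037165,  0.3030077 ]), 'orientation': array([-8.04006756e-04,  9.90982449e-01,  1.33989244e-01, -1.46687898e-04]), 'force': array([0.09331945, 0.76561821, 0.87505035]), 'torque': array([ 0.01121517, -0.01058427, -0.03546832]), 'gripper_force': 0.0, 'opening': 0.08563414050268478}
```

View pics/top0.png

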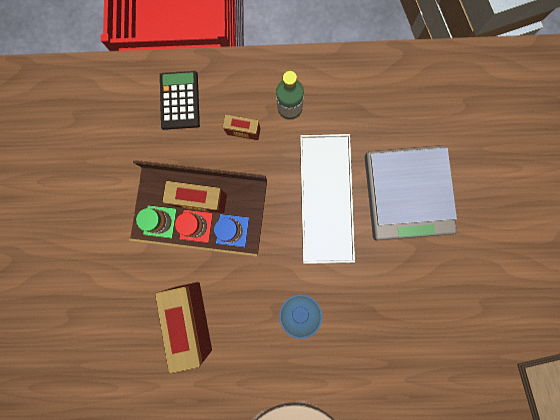

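View pics/side0.png

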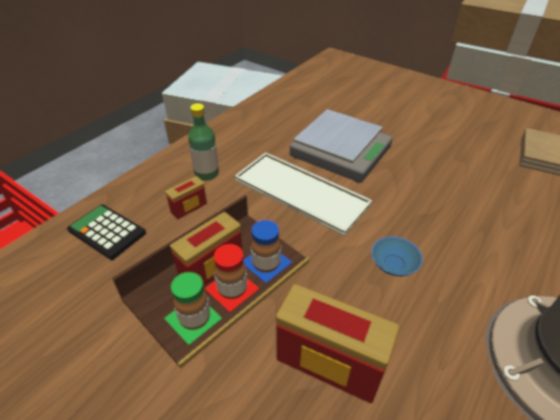

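Top picture: the tin look-alikes are at (241,125) small, (192,195) middle and on the stand, and (180,328) large. I choose the middle one at (192,195). The lids are green (150,219), red (187,224) and blue (229,230). The tray is at (328,198), the platform at (410,186) and the bottle at (290,95).

```bash
cat > meas.py <<'E'
from h import *
def rect(P):
    (c,s,a)=cv2.minAreaRect(P.astype(np.float32)); return np.round(c,4),np.round(s,4),round(a,1)
def blob(mask,seed=None):
    n,l,st,ce=cv2.connectedComponentsWithStats(mask.astype(np.uint8),connectivity=4)
    k=l[seed[1],seed[0]] if seed and l[seed[1],seed[0]] else 1+st[1:,4].argmax()
    return l==k
def lids(p,W,zr,box):
    hsv=cv2.cvtColor(p,cv2.COLOR_BGR2HSV); h=hsv[...,0].astype(int); s=hsv[...,1]
    Z=W[...,2]; x0,x1,y0,y1=box; reg=np.zeros(Z.shape,bool); reg[y0:y1,x0:x1]=1
    out={}
    for n,m in dict(red=(h<8)|(h>172),green=(h>45)&(h<80),blue=(h>100)&(h<130)).items():
        b=blob(m&(s>120)&reg&(Z>zr[0])&(Z<zr[1])); P=W[b]
        (c,r)=cv2.minEnclosingCircle(P[:,:2].astype(np.float32))
        out[n]=(np.round(c,4),round(r,4),round(np.median(P[:,2]),4),np.round(P.mean(0)[:2],4),b.sum())
    return out
def tin(p,W,zr,box):
    Z=W[...,2]; x0,x1,y0,y1=box; reg=np.zeros(Z.shape,bool); reg[y0:y1,x0:x1]=1
    b=blob(reg&(Z>zr[0])&(Z<zr[1])); return rect(W[b][:,:2]),np.round(W[b].mean(0),4),b.sum()
E
python3 - <<'E'
from meas import *
p=cv2.imread("pics/top0.png"); W=np.load("top0.npy"); Z=W[...,2]
print(lids(p,W,(.09,.11),(128,270,200,250)))
print("tin",tin(p,W,(.094,.112),(158,228,178,212)))
hsv=cv2.cvtColor(p,cv2.COLOR_BGR2HSV)
reg=np.zeros(Z.shape,bool); reg[120:275,290:362]=1
b=blob(reg&(hsv[...,1]<40)&(hsv[...,2]>150)); print("tray",rect(W[b][:,:2]),np.nanmedian(W[b][:,2]))
reg[:]=0; reg[140:245,360:465]=1
b=blob(reg&(Z>.05)&(Z<.063)&(hsv[...,0]>105)&(hsv[...,2]>140)); print("plat",rect(W[b][:,:2]),np.nanmedian(W[b][:,2]),b.sum())
for u,v in [(410,160),(410,220),(415,230),(192,195),(150,250),(290,75),(180,328)]: print((u,v),np.round(W[v,u],3),p[v,u])
# mats
h=hsv[...,0].astype(int); box=np.zeros(Z.shape,bool); box[200:252,128:262]=1
for n,m in dict(red=(h<8)|(h>172),green=(h>45)&(h<80),blue=(h>100)&(h<130)).items():
    b=m&(hsv[...,1]>120)&box&(Z<.024)&(Z>.006); print("mat",n,rect(W[b][:,:2]),np.median(W[b][:,2]),b.sum())
b=(Z>.05)&(Z<.075)&box*0
reg[:]=0; reg[155:262,125:272]=1
s=reg&(Z>.007)&(Z<.018); print("stand",rect(W[s][:,:2]))
cv2.imwrite("pics/crop.png",cv2.resize(p[140:265,120:275],None,fx=5,fy=4.7))
E
```

```text
{'red': (array([0.4893, 0.2008]), 0.0225, np.float64(0.1007), array([0.4888, 0.1997]), np.int64(423)), 'green': (array([0.5003, 0.2772]), 0.0224, np.float64(0.1008), array([0.4997, 0.277 ]), np.int64(401)), 'blue': (array([0.4767, 0.1246]), 0.0225, np.float64(0.1008), array([0.4765, 0.1239]), np.int64(408))}
tin ((array([0.5456, 0.1906]), array([0.1101, 0.0442]), 80.7), array([0.5449, 0.1893, 0.1027]), np.int64(1237))
tray (array([ 0.5424, -0.0839]), array([0.1104, 0.2812]), 89.8) 0.004759486507409881
plat (array([ 0.5567, -0.2585]), array([0.1489, 0.1579]), 2.9) 0.05633096816676355 5460
(410, 160) [ 0.61  -0.255  0.057] [198 178 172]
(410, 220) [ 0.486 -0.247  0.057] [204 183 177]
(415, 230) [ 0.466 -0.262  0.039] [122 179 122]
(192, 195) [0.544 0.188 0.103] [ 43  45 154]
(150, 250) [0.439 0.305 0.001] [ 79 109 149]
(290, 75) [ 0.753 -0.011  0.172] [111 241 237]
(180, 328) [0.295 0.205 0.125] [ 38  40 150]
mat red (array([0.4902, 0.1984]), array([0.1021, 0.2774]), 0.9) 0.014858476052631079 542
mat green (array([0.501 , 0.2802]), array([0.0636, 0.0629]), 81.2) 0.01603602199490522 261
mat blue (array([0.4775, 0.1233]), array([0.0653, 0.0642]), 81.8) 0.015756739668122743 344
stand (array([0.5226, 0.1969]), array([0.2808, 0.1624]), 81.5)
```

View pics/crop.png

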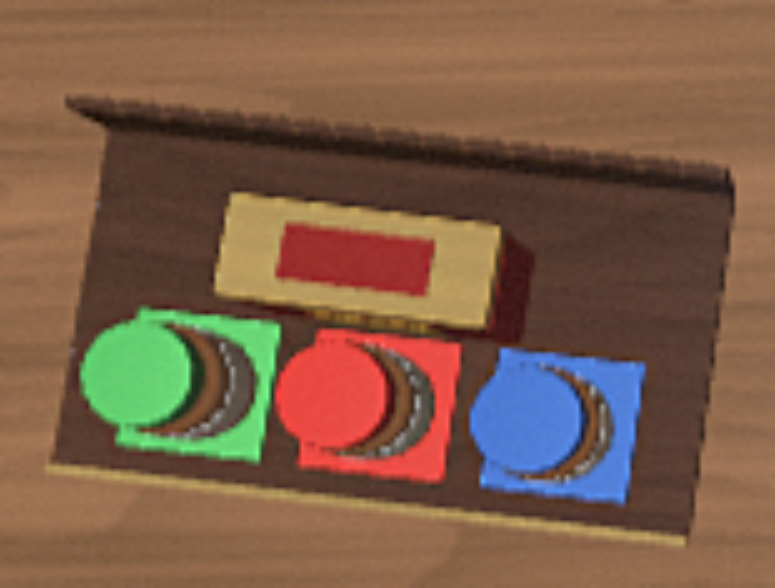

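The crop confirms the middle tin: gold lid with a red panel, behind the three jars. Next, the jars go to the tray, starting with blue as a test.

```bash
cat > act.py <<'E'
from meas import *
from scipy.spatial.transform import Rotation as Rot
A=np.radians(8.5); ROW=np.array([np.sin(A),np.cos(A)]); NRM=np.array([np.cos(A),-np.sin(A)])
MATS={k:np.array([.4893,.2018])+d*.08*ROW for k,d in dict(green=1,red=0,blue=-1).items()}
TRAY=np.array([.5424,-.0839]); SCALE=np.array([.5567,-.2585]); H=.27
def quat(y,sgn):
    y=sgn*np.append(y,0); z=np.array([0,0,-1.]); M=np.column_stack([np.cross(y,z),y,z])
    return Rot.from_matrix(M).as_quat(scalar_first=True)
def q_best(xy,z,y):
    q0=np.array(env.get_state()["qpos"]); best=None
    for s in (1,-1):
        q=quat(y,s); j=kin.inverse_kinematics([*xy,z],q)
        if j is None: continue
        c=np.abs(np.array(j)-q0).max()
        if best is None or c<best[0]: best=(c,q)
    return best[1]
def pick(xy,y,base,hg,opening,force):
    q=q_best(xy,H,y); env.reach([*xy,H],q)
    env.grip(opening); env.movel([*xy,base+hg+.054],.2); env.grip(.0,force)
    s=env.get_state(); print("grip",round(s["opening"],4),round(s["gripper_force"],1))
    env.movel([*xy,H],.2); return q
def place(xy,y,base,hg,opening):
    q=q_best(xy,H,y); env.movel([*xy,H],.3,rot=q)
    z=base+hg+.054
    env.movel([*xy,z+.012],.2); r=env.movel([*xy,z-.003],.03,stop_force=4)
    s=env.get_state(); print("down",r,np.round(s["tcp_pos"]-[*xy,z],4),round(s["opening"],4))
    env.grip(opening); env.movel([*xy,H],.2); print("t",round(env.get_state()["time"],1))
E
python3 - <<'E'
from act import *
xy=np.array([.4767,.124])
pick(xy,ROW,.015,.05,.063,30)
place(TRAY+[-.08,0],np.array([0,1.]),.004,.05,.066)
p,W=cloud("top"); cv2.imwrite("pics/t1.png",p); np.save("t1.npy",W)
E
```

```text
grip 0.0484 54.6
down True [ 0.0008 -0.0006  0.0057] 0.0482
t 8.8
```

View pics/t1.png

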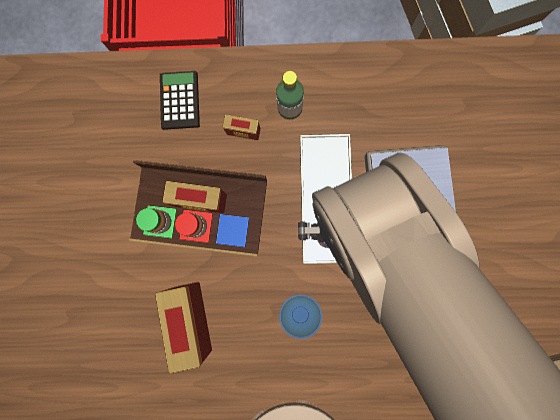

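Blue mat is now clear at (233,230), and the arm hides the blue jar. The touchdown stop triggered about 6 mm early, so I'll settle before it and raise the threshold, then check from the side camera.

```bash
sed -i 's/env.movel(\[\*xy,z+.012\],.2); r=env.movel(\[\*xy,z-.003\],.03,stop_force=4)/env.movel([*xy,z+.008],.15); env.dwell(.3); r=env.movel([*xy,z-.003],.015,stop_force=6)/' act.py
python3 - <<'E'
from act import *
W=np.load("t1.npy"); p=cv2.imread("pics/t1.png"); hsv=cv2.cvtColor(p,cv2.COLOR_BGR2HSV); Z=W[...,2]
b=np.zeros(Z.shape,bool); b[205:252,210:255]=1; b&=(hsv[...,0]>100)&(hsv[...,1]>120)&(Z<.03); print("bluemat",rect(W[b][:,:2]),MATS["blue"])
pick(np.array([.489,.2005]),ROW,.015,.05,.063,30)
place(TRAY,np.array([0,1.]),.004,.05,.066)
p,W=cloud("side"); cv2.imwrite("pics/s2.png",p)
E
```

```text
bluemat (array([0.4874, 0.1273]), array([0.0759, 0.0827]), 81.5) [0.47747525 0.12267873]
grip 0.0483 47.9
down True [ 0.0002 -0.      0.0056] 0.0483
t 16.4
```

View pics/s2.png

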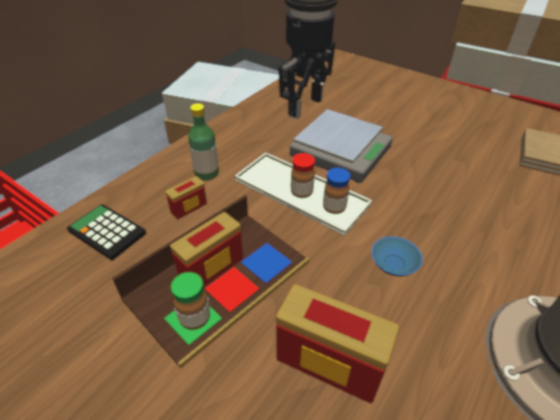

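Side view: the red (303,175) and blue (338,190) jars stand upright in the tray. Green is next, then a check, with the arm moved aside.

```bash
python3 - <<'E'
from act import *
pick(np.array([.500,.277]),ROW,.015,.05,.063,30)
place(TRAY+[.08,0],np.array([0,1.]),.004,.05,.066)
env.reach([.5,.2,.3],env.get_state()["orientation"])
p,W=cloud("top"); cv2.imwrite("pics/t3.png",p); np.save("t3.npy",W); print(env.get_state()["time"])
L=lids(p,W,(.075,.1),(295,362,125,270)); print({k:(np.round(v[0]-TRAY,4),v[1],v[2]) for k,v in L.items()})
E
```

```text
grip 0.0493 30.9
down True [ 0.     -0.      0.0018] 0.0487
t 24.8
26.0583
{'red': (array([-0.0023,  0.0012]), 0.022, np.float64(0.0893)), 'green': (array([0.0789, 0.0018]), 0.0219, np.float64(0.0894)), 'blue': (array([-0.0833,  0.0011]), 0.022, np.float64(0.0896))}
```

View pics/t3.png

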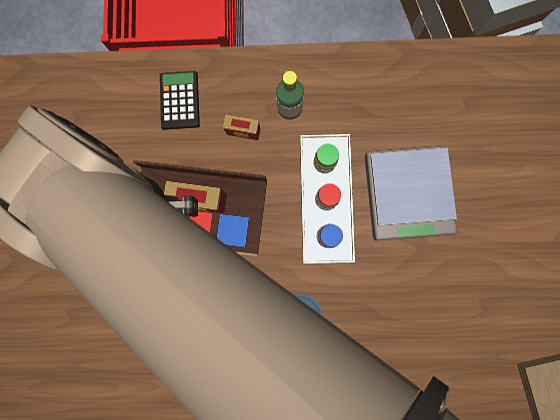

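All three jars stand in the tray, at (327,157), (329,195) and (331,235). Now the tin.

```bash
python3 - <<'E'
from act import *
pick(np.array([.5455,.190]),NRM,.012,.065,.060,40)
place(SCALE,np.array([1.,0]),.056,.065,.064)
env.reach([.5,.2,.3],env.get_state()["orientation"])
p,W=cloud("top"); cv2.imwrite("pics/t4.png",p); np.save("t4.npy",W); print(env.get_state()["time"])
L=lids(p,W,(.075,.1),(295,362,125,270)); print({k:(np.round(v[0]-TRAY,4),v[2]) for k,v in L.items()})
print(tin(p,W,(.13,.16),(355,475,130,250)),SCALE)
E
```

```text
grip 0.0436 41.4
down True [ 0.     -0.0001  0.0017] 0.0435
t 33.5
35.2917
{'red': (array([-0.0021,  0.001 ]), np.float64(0.0894)), 'green': (array([0.0782, 0.0017]), np.float64(0.0894)), 'blue': (array([-0.0833,  0.001 ]), np.float64(0.0893))}
((array([ 0.5565, -0.2578]), array([0.1099, 0.0443]), 89.3), array([ 0.5556, -0.2562,  0.146 ]), np.int64(1482)) [ 0.5567 -0.2585]
```

View pics/t4.png

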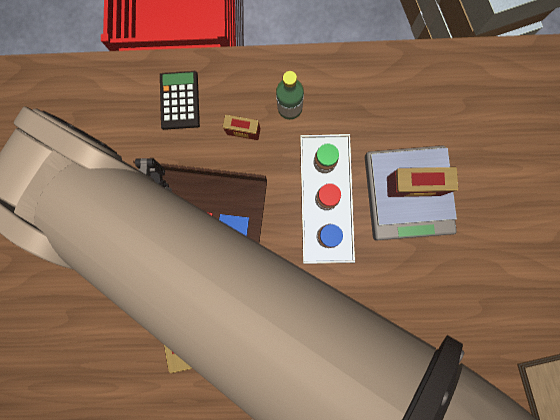

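The tin stands centred at (423,180), less than 1 mm off by measurement. Before reaching over the tray again I'll check the wrist's clearance over the tin, using the earlier depth picture.

```bash
python3 - <<'E'
from act import *
W=np.load("t1.npy")
for u,v in [(330,220),(355,215),(380,195),(400,175),(425,190),(450,230),(420,280)]: print((u,v),np.round(W[v,u],3))
xy=TRAY+[.078,.001]
for y in ([0,1.],[1.,0]):
  for s in (1,-1): print(y,s,np.round(kin.inverse_kinematics([*xy,.108],quat(np.array(y),s)) if kin.inverse_kinematics([*xy,.108],quat(np.array(y),s)) is not None else np.nan,2))
E
```

```text
(330, 220) [ 0.459 -0.036  0.566]
(355, 215) [ 0.462 -0.057  0.564]
(380, 195) [ 0.478 -0.078  0.563]
(400, 175) [ 0.495 -0.097  0.558]
(425, 190) [ 0.48  -0.112  0.573]
(450, 230) [ 0.447 -0.124  0.587]
(420, 280) [ 0.412 -0.094  0.603]
[0, 1.0] 1 [ 0.54  0.75 -0.72  1.78  0.63  0.86  1.1 ]
[0, 1.0] -1 [-0.72  1.13  1.26  1.86 -1.2   1.17 -0.57]
[1.0, 0] 1 [ 0.31  0.66 -0.38  1.79  0.34  0.75 -0.25]
[1.0, 0] -1 [ 0.73  0.9  -1.04  1.76  0.9   1.04  2.49]
```

The arm stays well above the tin (its top is at z ≈ 0.56 with the TCP at 0.27), and the apparent overlap was parallax. Next, a clean mat measurement, then the green jar goes back.

```bash
python3 - <<'E'
from act import *
xy=TRAY+[.078,.0015]
env.reach([*xy,H],q_best(xy,H,np.array([0,1.])))
p,W=cloud("top"); cv2.imwrite("pics/t5.png",p); hsv=cv2.cvtColor(p,cv2.COLOR_BGR2HSV); Z=W[...,2]; h=hsv[...,0].astype(int)
reg=np.zeros(Z.shape,bool); reg[190:260,128:262]=1
for n,m in dict(red=(h<8)|(h>172),green=(h>45)&(h<80),blue=(h>100)&(h<130)).items():
    b=blob(cv2.erode((m&(hsv[...,1]>120)&reg&(Z>.008)&(Z<.022)).astype(np.uint8),np.ones((3,3))))
    r=rect(W[b][:,:2]); print(n,r,np.round(np.median(W[b],0),4),MATS[n].round(4),b.sum())
pick(xy,np.array([0,1.]),.004,.05,.066,30)
place(MATS["green"],ROW,.015,.05,.063)
E
```

```text
red (array([0.4888, 0.2012]), array([0.0613, 0.0616]), 81.5) [0.4895 0.2012 0.016 ] [0.4893 0.2018] 771
green (array([0.501 , 0.2804]), array([0.0584, 0.0584]), 81.5) [0.5014 0.2813 0.0159] [0.5011 0.2809] 677
blue (array([0.4772, 0.1224]), array([0.0591, 0.0589]), 81.8) [0.477  0.1222 0.0158] [0.4775 0.1227] 722
grip 0.0486 30.8
down True [-0.      0.      0.0019] 0.0485
t 43.7
```

Mats match to within 1 mm. Red and blue next.

```bash
python3 - <<'E'
from act import *
for n,o in (("red",[-.0022,.001]),("blue",[-.0833,.001])):
    pick(TRAY+o,np.array([0,1.]),.004,.05,.066,30)
    place(MATS[n],ROW,.015,.05,.063)
env.reach([.5,-.1,.35],env.get_state()["orientation"])
p,W=cloud("top"); cv2.imwrite("pics/t6.png",p)
L=lids(p,W,(.09,.11),(128,270,195,255)); print({k:(np.round(v[0]-MATS[k],4),v[1],v[2]) for k,v in L.items()})
print(tin(p,W,(.13,.16),(355,475,130,250))); print(env.get_state()["time"])
p,W=cloud("side"); cv2.imwrite("pics/s6.png",p)
E
```

```text
grip 0.0486 30.7
down True [-0.      0.      0.0015] 0.0486
t 51.7
grip 0.0487 30.5
down True [-0.      0.      0.0012] 0.0488
t 59.1
{'red': (array([-0.0008,  0.001 ]), 0.0227, np.float64(0.1007)), 'green': (array([-0.    ,  0.0008]), 0.0224, np.float64(0.1007)), 'blue': (array([-0.001 ,  0.0016]), 0.0224, np.float64(0.1008))}Traceback (most recent call last):
  File "<stdin>", line 8, in <module>
  File "meas.py", line 19, in tin
    b=blob(reg&(Z>zr[0])&(Z<zr[1])); return rect(W[b][:,:2]),np.round(W[b].mean(0),4),b.sum()
  File "meas.py", line 6, in blob
    k=l[seed[1],seed[0]] if seed and l[seed[1],seed[0]] else 1+st[1:,4].argmax()
                                                               ~~~~~~~~~~~~~~~^^
ValueError: attempt to get argmax of an empty sequence
```

Jars are within 2 mm of their mat centres. The arm probably hides the tin from the top camera, so I'll check from the side.

```bash
python3 - <<'E'
from act import *
p,W=cloud("side"); cv2.imwrite("pics/s6.png",p)
E
```

```text
(no output)
```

View pics/s6.png

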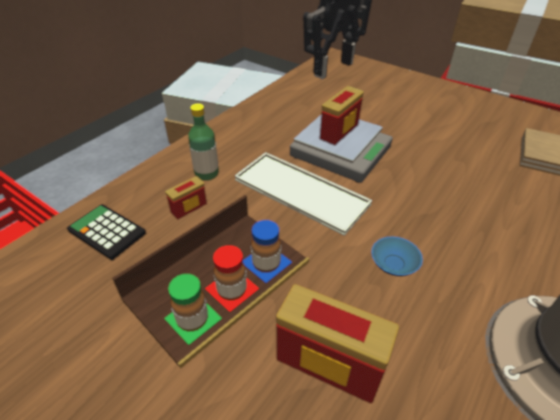

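The tin stands upright on the platform (342,115), and each jar is on its own mat: green (188,300), red (230,270), blue (265,245). The bottle is unmoved and the gripper is clear.

```bash
python3 -c "
from cell import job
print(job.job_done())"
```

```text
the job is handed in; nothing more can be done
None
```

I handed the job in, though no verdict was returned: the tin is upright on the scale (within 1 mm of centre when placed), each jar is within 2 mm of the centre of its own mat, the sauce bottle looks unmoved, and it took about 60 s of the 141 s allowed.

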